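# Inspect the turntable bearing with the borescope

### The job

Inspect the bore of the upright turntable bearing: first lift the red dust cap off it by its black knob and set it down gently, knob up, on the green mat. Then take the orange-handled borescope out of its stand and lower its tube straight down the middle of the bore, never touching the bearing with it, until the blue band on the tube is level with the rim of the bore. Finish while holding it there, centred and still for the picture (do not let go), and leave everything else on the bench where it is.

Things in the scene. Friction and masses are not known exactly. Their poses are not given: they have to be found in the camera images.
- bore_mouth (a point): centre of the open top (mouth) of the bearing's bore, z up along the bore's axis. The bore is round, brass-lined, 24 mm wide, upright and 87 mm deep below this point. The mouth is the top of a steel boss 48 mm wide that rises 7 mm above an aluminium flange 110 mm wide (three screw heads on it rise 5 mm); the flange stands on three pillars on a grey base 130 mm square, fixed to the bench. The mouth is 107 mm above the bench
- bearing: the bearing with its pillar stand, fixed; origin on the bore's axis at the bench surface, z up
- cap_knob (a point): centre of the grip of the dust cap's black knob, on the cap's axis, z up along the axis. The knob is upright, round, 24 mm wide, 30 mm tall (15 mm above and below this point). The cap below it is a red disc 60 mm wide whose top lies 22 mm below this point; its rim, the lowest edge, lies 37 mm below this point. The cap sits loosely over the bearing's boss with 2 mm play all round, its rim on the flange, so it must rise 7 mm to come free
- cap: the loose dust cap, about 0.11 kg; origin at the centre of its underside, z up
- scope_grip (a point): centre of the borescope's handle, z up along the borescope's axis. The handle is a round orange cylinder 28 mm wide, 60 mm tall (30 mm above and below this point), with a black button cap 22 mm wide and 8 mm tall on top. Below the handle come a dark ferrule 16 mm wide and 14 mm long, then the straight steel tube, 10 mm wide and 100 mm long, all on one axis; the tube's tip is 144 mm below this point. The borescope weighs about 0.15 kg and hangs upright in its stand
- scope: the loose borescope; origin at the tube's tip, z up along its axis
- scope_band (a point): middle of the blue band round the tube, 4 mm tall, on the axis, 60 mm above the tip and 84 mm below the handle's centre
- scope_tip (a point): the tip of the borescope's tube, on its axis
- stand: borescope stand, fixed: a grey base, a post on its -x side and an aluminium ring, its top 135 mm above the bench, in which the borescope hangs with its handle resting on the ring and its ferrule in the ring's hole (1.5 mm play). Origin under the ring's centre at bench level, z up. Nothing of the stand rises above the ring
- mat: green bench mat, fixed, 200 mm along its own x, 170 mm along its own y, 3 mm thick; origin at the centre of its underside. It is free but for the jar of balls in its +x, +y quarter
- ball_jar: small amber glass jar of thrust balls with a metal cap, 38 mm wide, 42 mm tall, standing on the mat in the mat's +x, +y quarter, about 62 mm and 50 mm from its centre along x and y; origin at its underside. To be left alone
- blower: blue rubber dust blower, 70 mm wide, 145 mm tall with its nozzle up; origin at its underside. To be left alone
- oil_bottle: amber glass oil bottle, 48 mm wide, 110 mm tall; origin at its underside. To be left alone
- screwdriver: red-handled screwdriver lying along its own x axis, 190 mm long. To be left alone
- brush: small brush lying along its own x axis, 180 mm long. To be left alone
- loupe: grey eye loupe, 42 mm wide, 38 mm tall; origin at its underside. To be left alone
- stamp: blue-handled rubber stamp, 30 x 50 mm, 60 mm tall; origin at its underside. To be left alone
- spindle: the bearing's steel spindle lying on a pair of V-blocks along its own y axis, about 190 mm long, 70 mm wide, 71 mm tall; origin at its underside. To be left alone
Not all that is in view belongs to the job. Of the things shaped like the cap, the red one is meant. What is shaped like the stand but pink is not meant.

How it is judged:
On the way, in this order (a step that is already met when the one before it is completed fails the run):
1. the dust cap is lifted clear of the bearing (z of cap_knob in the frame of bore_mouth above 0.045 m), for 0.1 s.
2. the cap stands on the green mat, knob up, at rest and let go (x of cap_knob in the frame of mat between -0.095 and 0.095 m and y of cap_knob in the frame of mat between -0.08 and 0.08 m and z of cap_knob in the frame of mat below 0.0435 m and angle between cap_knob's own z axis and vertical below 0.1 rad and linear speed of cap below 0.02 m/s and contact force between the fingers and cap below 0.1 N), for 0.3 s.
3. the borescope is lifted out of its stand (z of scope_tip in the frame of stand above 0.135 m), for 0.1 s.
At the end, for the whole second after the job is handed in: The cap stands knob up on the green mat (its centre over the mat), at rest and let go. The borescope is held by the fingers with its tip 53 to 67 mm below the bore's mouth, tip and blue band both within 4 mm of the bore's axis, touching nothing of the bearing, still (all of step 2 and z of scope_tip in the frame of bore_mouth between -0.067 and -0.053 m and horizontal distance between each of scope_tip, scope_band and bore_mouth below 0.004 m and contact force between scope and bearing below 0.1 N and contact force between the fingers and scope above 2 N and linear speed of scope below 0.01 m/s); the arm keeps its last pose, push and grip.
It fails at once if the borescope touches the bearing (contact force between scope and bearing above 0.3 N).
It fails at once if the cap is dropped (from more than about 10 mm) (linear speed of cap above 0.45 m/s and contact force between the fingers and cap below 0.05 N).
It fails at once if the cap is pressed hard on the mat (contact force between cap and mat above 40 N).
It fails at once if any bystander (jar, blower, bottle, screwdriver, brush, loupe, stamp, spindle) is moved by more than 20 mm (distance of any of ball_jar, blower, oil_bottle, screwdriver, brush, loupe, stamp, spindle from where it was at the start of the episode above 0.02 m).
It also fails if it takes over 66 s, if anything falls off the work surface, if the arm or the gripper's body presses on something with over 40 N, if the wrist force passes 120 N, or if a joint passes its speed limit or range.

### The arm

A 6-joint arm with a two-finger parallel gripper is mounted at the origin on the work surface. World frame = base frame: x ahead of the robot, y to its left, z up, the work surface at z = 0. Lengths are in m, angles in rad, forces in N, time in s.
With the tool pointing down it reaches from about 0.275 to 0.725 m from the base axis. Payload 15.9 kg.
Tool frame: the origin (TCP) lies midway between the tips of the shut fingers; the grasp point (between the pads) lies 19 mm behind it; z points along the fingers, y is the line along which they close (so a half turn about z gives the same grasp; the last joint's range is limited). The gripper opens to 85 mm and grips with 20 to 120 N. Pads are 22 mm wide; open, the fingers measure 114 mm over their backs; the gripper's body (76 mm by 85 mm) begins 54 mm behind the grasp point. The pads swing forward as they close: fully open they stand 13 mm farther back than shut.
Start: joints at [1.127, 0.213, -0.034, 1.323, 0, 1.571], TCP at [0.215, 0.452, 0.231] pointing down, gripper open.
Joint ranges: [-2.98, 2.98], [-0.74, 1.72], [-1.14, 1.35], [-2.1, 2.04], [-1.57, 1.44], [-3.14, 3.14]. Speed limits (rad/s): [1.89, 1.89, 2.39, 2.57, 3.14, 3.14].

### API

Orientations are given as [roll, pitch, yaw] about the fixed x, y, z axes, in that order (R = Rz(yaw) Ry(pitch) Rx(roll)).
In Python, from bench import get_obs, vision, workorder gives the robot as it stands.
- The arm moves only by the tool servo_tool, never from a script. Its argument "motion" is a list of rows, each an object with "rot": the turn, a rotation vector about the tool's x, y, z in degrees, a list of three; "translation": the shift along the tool's x, y, z in m, a list of three; "jaw": the closure, from 0 (fully open) to 1 (shut). In form: [{"rot": [ax, ay, az], "translation": [dx, dy, dz], "jaw": jaw}, ...]. A call has 1 to 12 rows; each row is the pose to reach, as a shift and turn from the pose commanded when the call began, along the tool's axes at that moment; what a row does not reach only later rows make up. A row lasts 1/12 s, in which the tool goes at most 41.7 mm and 7.16 degrees, less where a joint would pass 70% of its speed; a pose out of reach is approached as far as the arm can. A call with a gripper value outside its range is refused whole. The fingers move at their own pace and stop on an object; "squeeze" is the grip in N (left out, the last holds). Time passes only in rows, so rows that repeat a pose let the fingers close. It gives the time, the measured TCP pose, the force, the opening and the grip force at its end, in the units of the state.
- get_obs(): the state, without advancing time (a new reading comes with each control period).
- vision.camera(name): name is "scene" or "top" or "wrist"; returns a dict with "img" (420x560x3 uint8, red, green, blue), "camera_matrix" (3x3 intrinsics, pixels), "distortion" ([k1, k2, p1, p2, k3] as OpenCV has them; the pictures are not rectified), "camera_from_world" (4x4, takes a point from world to camera coordinates). Camera axes: x right, y down, z forward; pixel columns grow to the right and rows downward; lengths in m; the calibration is good to about 2 mm. A picture is of the moment at which its call begins. There is no depth.
- workorder.hand_in(): hands the job in; it is judged then, once.
The state is a dict: "time": time; "q": joint angles; "qd": joint speeds; "joint_efforts": joint torques, N m; "tcp_pos": TCP position; "tcp_rot": TCP orientation; "contact_force": force on the tool from outside, world axes, zero at the start; "wrist_torque": the same for the moment, N m; "grip_width": finger opening in m; "grip_force": force on a finger pad.
Only numpy, scipy, OpenCV 4.12 (cv2) and the standard library are available. Lean on these libraries where they do the work, as an engineer would, in place of code of your own. Each camera call takes 0.05 s, during which the arm holds its last target. There are 200 camera calls.

## Working session

There is one attempt and no reset: what is moved stays moved. The work goes in short steps, Python scripts to look and compute and a tool call to move; the robot and the scene stay as the last step left them, time stands still between calls to the robot, and variables do not carry over. Pictures are saved under pics/ and viewed, at most 10 in all, crops included, and the job is handed in when it is done.

Besides the shell and the picture viewer there is one more tool, called after "Call:" as name(argument=value, ...), one argument or row to a line, values as JSON. servo_tool: Moves the arm, as the interface text tells. Its arguments: {"type":"object","properties":{"motion":{"type":"array"},"squeeze":{"type":"number"}},"required":["motion"]}

```bash
mkdir -p pics; cat > h.py <<'E'
import numpy as np, cv2
from bench import get_obs, vision, workorder
def snap(n,f=None):
    c=vision.camera(n)
    if f: cv2.imwrite('pics/'+f,c['img'][:,:,::-1])
    return c
def ray(c,u,v):
    p=cv2.undistortPoints(np.array([[[u,v]]],float),c['camera_matrix'],np.array(c['distortion'],float))[0,0]
    T=np.array(c['camera_from_world']);R=T[:3,:3]
    return -R.T@T[:3,3], R.T@np.array([p[0],p[1],1])
def onz(c,u,v,z):
    o,d=ray(c,u,v); return o+d*(z-o[2])/d[2]
def proj(c,P):
    T=np.array(c['camera_from_world'])
    return cv2.projectPoints(np.array(P,float).reshape(-1,3),cv2.Rodrigues(T[:3,:3])[0],T[:3,3],c['camera_matrix'],np.array(c['distortion'],float))[0][:,0]
E
python3 - <<'E'
from h import *
a=snap('scene');b=snap('top')
im=np.vstack([a['img'],b['img']])
cv2.imwrite('pics/s.png',a['img'][:,:,::-1]);cv2.imwrite('pics/t.png',b['img'][:,:,::-1])
for c in(a,b): print(ray(c,280,210))
print(get_obs())
E
```

```text
(array([ 1.02731773, -0.64000142,  0.9906448 ]), array([-0.41247882,  0.53510734, -0.7372521 ]))
(array([ 0.37581959, -0.00796649,  1.29249356]), array([ 0.11731149,  0.02732573, -0.99278683]))
{'time': 0.1, 'q': array([ 1.12700045e+00,  2.13298195e-01, -3.49548760e-02,  1.32348747e+00,
        3.34248720e-05,  1.57079694e+00]), 'qd': array([-0.00124382, -0.00209976,  0.00270415,  0.00063975,  0.00055896,
        0.00056052]), 'joint_efforts': array([ 1.30950888e-03, -6.87244606e+01,  4.87808061e+01,  1.21310569e-02,
        1.31286657e-05, -2.24349026e-05]), 'tcp_pos': array([0.21455377, 0.45131197, 0.23088647]), 'tcp_rot': array([-3.14064844e+00, -3.34242780e-05,  2.69779614e+00]), 'contact_force': array([-0.44542495, -0.03128747, -1.02893953]), 'wrist_torque': array([0.01478929, 0.052696  , 0.02712806]), 'grip_force': 0.0, 'grip_width': 0.08565003891752272}
```

View pics/s.png

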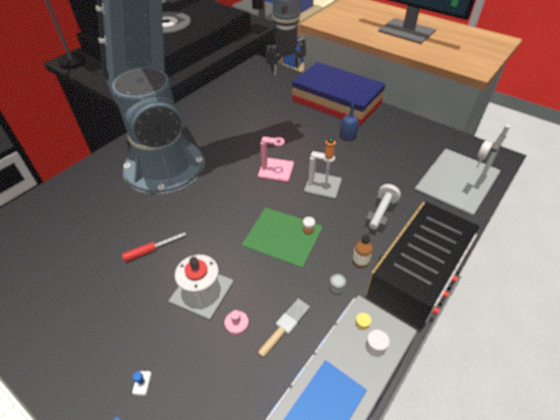

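View pics/t.png

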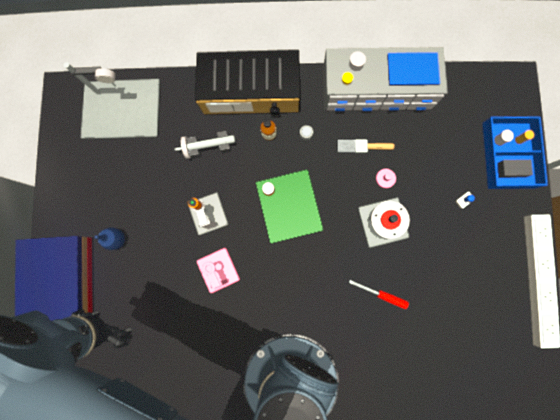

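The scene view shows the knob at about (195,263), the orange handle at (330,148) and the mat around (283,236). In the top view these are at (392,218), (195,203) and (290,206), with the jar at (268,188).

```bash
cat >> h.py <<'E'
def blobs(c,lo,hi,box=None,amin=8):
    h=cv2.cvtColor(c['img'],cv2.COLOR_RGB2HSV);m=cv2.inRange(h,np.array(lo),np.array(hi))
    if box:
        k=np.zeros_like(m);x0,y0,x1,y1=box;k[y0:y1,x0:x1]=1;m*=k
    n,l,s,ce=cv2.connectedComponentsWithStats(m)
    return m,[(s[i].tolist(),ce[i].round(1).tolist()) for i in range(1,n) if s[i][4]>=amin]
def tri(c1,p1,c2,p2):
    o1,d1=ray(c1,*p1);o2,d2=ray(c2,*p2)
    d1=d1/np.linalg.norm(d1);d2=d2/np.linalg.norm(d2)
    A=np.stack([d1,-d2],1);t=np.linalg.lstsq(A,o2-o1,rcond=None)[0]
    a=o1+d1*t[0];b=o2+d2*t[1];return (a+b)/2,np.linalg.norm(a-b)
E
python3 - <<'E'
from h import *
a=snap('scene');b=snap('top')
for n,c,kb,sb,cb in(('scene',a,(180,250,212,280),(320,138,340,160),(170,250,225,300)),('top',b,(380,205,404,232),(184,192,208,216),(365,195,415,245))):
    print(n,'knob',blobs(c,(0,0,0),(180,255,60),kb)[1])
    print('orange',blobs(c,(5,120,80),(22,255,255),sb)[1])
    print('red',blobs(c,(0,150,80),(4,255,255),cb)[1])
m,_=blobs(b,(45,100,60),(75,255,255))
cs=max(cv2.findContours(m,0,2)[0],key=cv2.contourArea);q=cv2.boxPoints(cv2.minAreaRect(cs))
print('mat',[onz(b,*p,.003).round(4).tolist() for p in q])
print('jar',onz(b,268,187,.042))
big=lambda c,x,y,w,h:cv2.resize(c['img'][y:y+h,x:x+w],(400,300),interpolation=2)
cv2.imwrite('pics/z.png',np.vstack([np.hstack([big(a,165,245,64,48),big(a,298,130,64,48)]),np.hstack([big(b,360,194,64,48),big(b,170,186,64,48)])])[:,:,::-1])
E
```

```text
scene knob []
orange [([325, 140, 11, 18, 140], [329.5, 148.3])]
red [([186, 261, 20, 18, 225], [195.9, 270.8])]
top knob []
orange [([188, 197, 14, 12, 80], [195.4, 203.7])]
red [([381, 210, 20, 19, 235], [389.8, 219.5])]
mat [[0.6218, 0.1072, 0.003], [0.6616, -0.0643, 0.003], [0.462, -0.108, 0.003], [0.4231, 0.06, 0.003]]
jar [0.59597901 0.06297619 0.042     ]
```

View pics/z.png

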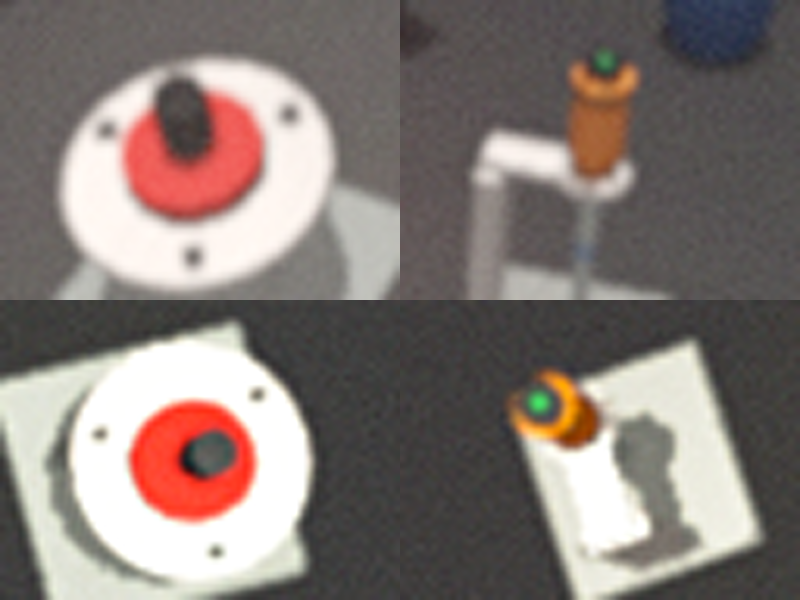

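The crops show the knob top at scene (193.8,259.4) and top (394.2,218). The green button is at scene (330.6,139.9) and top (192.2,202.3).

```bash
python3 - <<'E'
from h import *
a=snap('scene');b=snap('top')
print('knobtop',tri(a,(193.8,259.4),b,(394.2,218)),onz(b,394.2,218,.152),onz(a,193.8,259.4,.152))
print('disc',onz(b,390.9,219.6,.115),onz(a,195.9,269.3,.113))
print('button',tri(a,(330.6,139.9),b,(192.2,202.3)),onz(b,192.2,202.3,.203),onz(a,330.6,139.9,.203))
w=snap('wrist');print(np.linalg.inv(w['camera_from_world']).round(3))
from scipy.spatial.transform import Rotation as R
print(R.from_euler('xyz',get_obs()['tcp_rot']).as_matrix().round(3))
E
```

```text
knobtop (array([ 0.48491896, -0.29468248,  0.14933989]), np.float64(0.0030478724875661212)) [ 0.48367394 -0.29518439  0.152     ] [ 0.48776227 -0.29473031  0.152     ]
disc [ 0.48268169 -0.29477627  0.115     ] [ 0.48932701 -0.29741903  0.113     ]
button (array([0.53026742, 0.26188893, 0.19927896]), np.float64(0.002390894886608217)) [0.52882486 0.26014539 0.203     ] [0.53328477 0.25874666 0.203     ]
[[ 0.43   0.864  0.261  0.148]
 [ 0.903 -0.412 -0.123  0.484]
 [ 0.001  0.289 -0.957  0.374]
 [ 0.     0.     0.     1.   ]]
[[-0.903  0.429 -0.   ]
 [ 0.429  0.903 -0.   ]
 [-0.    -0.    -1.   ]]
```

Call:
servo_tool(
  motion=[
    {"rot": [0, 0, 0], "translation": [-0.28, -0.28, 0], "jaw": 0},
    {"rot": [0, 0, 0], "translation": [-0.28, -0.28, 0], "jaw": 0},
    {"rot": [0, 0, 0], "translation": [-0.28, -0.28, 0], "jaw": 0},
    {"rot": [0, 0, 0], "translation": [-0.28, -0.28, 0], "jaw": 0},
    {"rot": [0, 0, 0], "translation": [-0.28, -0.28, 0], "jaw": 0},
    {"rot": [0, 0, 0], "translation": [-0.28, -0.28, 0], "jaw": 0},
    {"rot": [0, 0, 0], "translation": [-0.28, -0.28, 0], "jaw": 0},
    {"rot": [0, 0, 0], "translation": [-0.28, -0.28, 0], "jaw": 0},
    {"rot": [0, 0, 0], "translation": [-0.28, -0.28, 0], "jaw": 0},
    {"rot": [0, 0, 0], "translation": [-0.28, -0.28, 0], "jaw": 0},
    {"rot": [0, 0, 0], "translation": [-0.28, -0.28, 0], "jaw": 0},
    {"rot": [0, 0, 0], "translation": [-0.28, -0.28, 0], "jaw": 0},
  ],
)

```text
time: 1.35
tcp_pos: [0.3476, 0.0774, 0.2314]
tcp_rot: [3.141, 0.0, 2.694]
contact_force: [-0.4, 0.0, 0.4]
grip_width: 0.0852
grip_force: 0.0
```

Call:
servo_tool(
  motion=[
    {"rot": [0, 0, 0], "translation": [-0.283, -0.277, 0], "jaw": 0},
    {"rot": [0, 0, 0], "translation": [-0.283, -0.277, 0], "jaw": 0},
    {"rot": [0, 0, 0], "translation": [-0.283, -0.277, 0], "jaw": 0},
    {"rot": [0, 0, 0], "translation": [-0.283, -0.277, 0], "jaw": 0},
    {"rot": [0, 0, 0], "translation": [-0.283, -0.277, 0], "jaw": 0},
    {"rot": [0, 0, 0], "translation": [-0.283, -0.277, 0], "jaw": 0},
    {"rot": [0, 0, 0], "translation": [-0.283, -0.277, 0], "jaw": 0},
    {"rot": [0, 0, 0], "translation": [-0.283, -0.277, 0], "jaw": 0},
    {"rot": [0, 0, 0], "translation": [-0.283, -0.277, 0], "jaw": 0},
    {"rot": [0, 0, 0], "translation": [-0.283, -0.277, 0], "jaw": 0},
    {"rot": [0, 0, 0], "translation": [-0.283, -0.277, 0], "jaw": 0},
    {"rot": [0, 0, 0], "translation": [-0.283, -0.277, 0], "jaw": 0},
  ],
)

```text
time: 2.35
tcp_pos: [0.4847, -0.2928, 0.2305]
tcp_rot: [3.141, -0.001, 2.698]
contact_force: [-0.5, 0.9, 0.2]
grip_width: 0.0851
grip_force: 0.0
```

```bash
python3 - <<'E'
from h import *
o=get_obs();print(o['tcp_pos'],o['tcp_rot'],o['q'])
w=snap('wrist','w1.png')
t=o['tcp_pos']
print('tcp axis at .152',proj(w,[t[0],t[1],.152]), 'fingertips',proj(w,[t]))
for lo,hi in (((0,120,60),(6,255,255)),((174,120,60),(180,255,255))):
    for s,ce in blobs(w,lo,hi,amin=200)[1]: print('red',s,ce,onz(w,*ce,.113))
E
```

```text
[ 0.4846697  -0.2927807   0.23048692] [ 3.14120757e+00 -1.24037122e-03  2.69781351e+00] [-5.43560947e-01  3.54004903e-01  1.52807714e-01  1.37087170e+00
  2.59605320e-04 -9.97817256e-02]
tcp axis at .152 [[273.7641849  211.57612116]] fingertips [[273.00867789 264.59692201]]
red [236, 160, 74, 74, 3158] [272.8, 193.0] [ 0.48192186 -0.29251309  0.113     ]
```

View pics/w1.png

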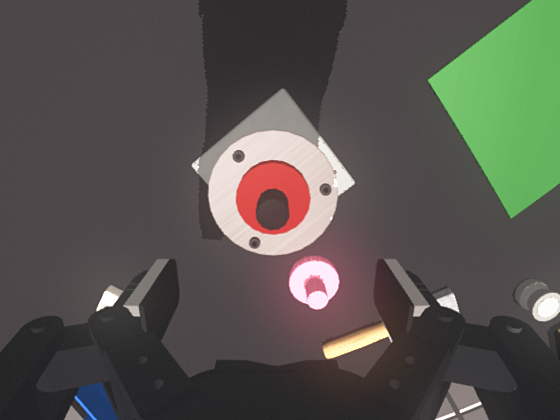

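The wrist view shows the flange centred at about (272.5,192.5), the red disc at (273,197) and the knob top at about (272.5,215).

```bash
python3 - <<'E'
from h import *
w=snap('wrist')
m,bl=blobs(w,(0,0,0),(180,255,75),(240,180,306,240),100)
print(bl)
m,_=blobs(w,(0,0,0),(180,110,255),(170,100,360,270)); g=cv2.inRange(cv2.cvtColor(w['img'],cv2.COLOR_RGB2HSV),np.array((0,0,150)),np.array((180,60,255)))
g[:110]=0;g[270:]=0;g[:,:190]=0;g[:,360:]=0
g=cv2.morphologyEx(g,cv2.MORPH_OPEN,np.ones((15,15)))
k=max(cv2.findContours(g,0,2)[0],key=cv2.contourArea);e=cv2.fitEllipse(cv2.convexHull(k));print(e)
print('flange',onz(w,*e[0],.100),'disc',onz(w,273,197,.114),'knob',onz(w,272.5,215,.152))
E
```

```text
[]
((286.0350036621094, 151.76449584960938), (62.5882568359375, 134.03533935546875), 116.42488861083984)
flange [ 0.45835819 -0.26882327  0.1       ] disc [ 0.48462683 -0.29299738  0.114     ] knob [ 0.48645401 -0.2939741   0.152     ]
```

Call:
servo_tool(
  motion=[
    {"rot": [0, 0, 0], "translation": [-0.001, 0, 0.04], "jaw": 0},
    {"rot": [0, 0, 0], "translation": [-0.001, 0, 0.075], "jaw": 0},
    {"rot": [0, 0, 0], "translation": [-0.001, 0, 0.1], "jaw": 0},
    {"rot": [0, 0, 0], "translation": [-0.001, 0, 0.109], "jaw": 0},
    {"rot": [0, 0, 0], "translation": [-0.001, 0, 0.109], "jaw": 0.3},
    {"rot": [0, 0, 0], "translation": [-0.001, 0, 0.109], "jaw": 0.5},
    {"rot": [0, 0, 0], "translation": [-0.001, 0, 0.109], "jaw": 1},
    {"rot": [0, 0, 0], "translation": [-0.001, 0, 0.109], "jaw": 1},
    {"rot": [0, 0, 0], "translation": [-0.001, 0, 0.109], "jaw": 1},
    {"rot": [0, 0, 0], "translation": [-0.001, 0, 0.109], "jaw": 1},
    {"rot": [0, 0, 0], "translation": [-0.001, 0, 0.109], "jaw": 1},
    {"rot": [0, 0, 0], "translation": [-0.001, 0, 0.109], "jaw": 1},
  ],
  squeeze=40,
)

```text
time: 3.45
tcp_pos: [0.4854, -0.2947, 0.1237]
tcp_rot: [-3.14, 0.002, 2.697]
contact_force: [-3.3, -3.7, 8.8]
grip_width: 0.0228
grip_force: 39.1
```

Call:
servo_tool(
  motion=[
    {"rot": [0, 0, 0], "translation": [0, 0, -0.003], "jaw": 1},
    {"rot": [0, 0, 0], "translation": [0, 0, -0.008], "jaw": 1},
    {"rot": [0, 0, 0], "translation": [0, 0, -0.015], "jaw": 1},
    {"rot": [0, 0, 0], "translation": [0, 0, -0.025], "jaw": 1},
    {"rot": [0, 0, 0], "translation": [0, 0, -0.04], "jaw": 1},
    {"rot": [0, 0, 0], "translation": [0, 0, -0.06], "jaw": 1},
    {"rot": [0, 0, 0], "translation": [0, 0, -0.075], "jaw": 1},
    {"rot": [0, 0, 0], "translation": [0, 0, -0.08], "jaw": 1},
    {"rot": [0, 0, 0], "translation": [0, 0, -0.08], "jaw": 1},
    {"rot": [0, 0, 0], "translation": [0, 0, -0.08], "jaw": 1},
  ],
)

```text
time: 4.28
tcp_pos: [0.4849, -0.2936, 0.2021]
tcp_rot: [3.142, -0.0, 2.698]
contact_force: [0.5, 0.5, -2.8]
grip_width: 0.0229
grip_force: 39.7
```

```bash
python3 - <<'E'
from h import *
o=get_obs();print(o['tcp_pos'],o['tcp_rot'])
w=snap('wrist','w2.png')
s=snap('scene');cv2.imwrite('pics/s2.png',s['img'][:,:,::-1])
E
```

```text
[ 0.48487349 -0.29355866  0.20207364] [ 3.14150545e+00 -6.48020017e-05  2.69787416e+00]
```

View pics/w2.png

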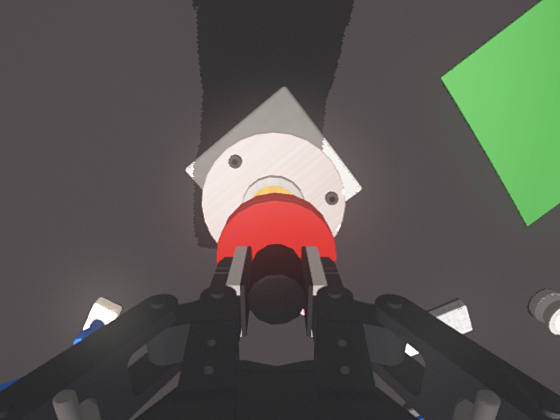

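Call:
servo_tool(
  motion=[
    {"rot": [0, 0, 0], "translation": [0.003, 0.01, 0], "jaw": 1},
    {"rot": [0, 0, 0], "translation": [0.011, 0.035, 0], "jaw": 1},
    {"rot": [0, 0, 0], "translation": [0.022, 0.07, 0], "jaw": 1},
    {"rot": [0, 0, 0], "translation": [0.034, 0.105, 0], "jaw": 1},
    {"rot": [0, 0, 0], "translation": [0.045, 0.14, 0], "jaw": 1},
    {"rot": [0, 0, 0], "translation": [0.056, 0.175, 0.01], "jaw": 1},
    {"rot": [0, 0, 0], "translation": [0.068, 0.21, 0.03], "jaw": 1},
    {"rot": [0, 0, 0], "translation": [0.076, 0.235, 0.06], "jaw": 1},
    {"rot": [0, 0, 0], "translation": [0.079, 0.246, 0.09], "jaw": 1},
    {"rot": [0, 0, 0], "translation": [0.079, 0.246, 0.12], "jaw": 1},
    {"rot": [0, 0, 0], "translation": [0.079, 0.246, 0.14], "jaw": 1},
    {"rot": [0, 0, 0], "translation": [0.079, 0.246, 0.15], "jaw": 1},
  ],
)

```text
time: 5.38
tcp_pos: [0.5169, -0.0365, 0.0492]
tcp_rot: [-3.14, -0.004, 2.699]
contact_force: [-0.2, 0.1, -1.1]
grip_width: 0.0228
grip_force: 39.8
```

Call:
servo_tool(
  motion=[
    {"rot": [0, 0, 0], "translation": [0, 0, 0.008], "jaw": 1},
    {"rot": [0, 0, 0], "translation": [0, 0, 0.015], "jaw": 1},
    {"rot": [0, 0, 0], "translation": [0, 0, 0.019], "jaw": 1},
    {"rot": [0, 0, 0], "translation": [0, 0, 0.022], "jaw": 1},
    {"rot": [0, 0, 0], "translation": [0, 0, 0.024], "jaw": 1},
    {"rot": [0, 0, 0], "translation": [0, 0, 0.024], "jaw": 1},
    {"rot": [0, 0, 0], "translation": [0, 0, 0.024], "jaw": 1},
  ],
)

```text
time: 5.97
tcp_pos: [0.5195, -0.0377, 0.0287]
tcp_rot: [3.141, 0.001, 2.698]
contact_force: [-0.5, 0.1, -1.7]
grip_width: 0.0228
grip_force: 39.8
```

Call:
servo_tool(
  motion=[
    {"rot": [0, 0, 0], "translation": [0, 0, 0.001], "jaw": 1},
    {"rot": [0, 0, 0], "translation": [0, 0, 0.002], "jaw": 1},
    {"rot": [0, 0, 0], "translation": [0, 0, 0.002], "jaw": 1},
    {"rot": [0, 0, 0], "translation": [0, 0, 0.002], "jaw": 1},
  ],
)

```text
time: 6.3
tcp_pos: [0.5195, -0.0376, 0.0268]
tcp_rot: [3.141, 0.001, 2.698]
contact_force: [-1.0, -0.4, 4.9]
grip_width: 0.0229
grip_force: 40.6
```

Call:
servo_tool(
  motion=[
    {"rot": [0, 0, 0], "translation": [0, 0, 0], "jaw": 0.6},
    {"rot": [0, 0, 0], "translation": [0, 0, 0], "jaw": 0.4},
    {"rot": [0, 0, 0], "translation": [0, 0, 0], "jaw": 0.2},
    {"rot": [0, 0, 0], "translation": [0, 0, 0], "jaw": 0},
    {"rot": [0, 0, 0], "translation": [0, 0, 0], "jaw": 0},
    {"rot": [0, 0, 0], "translation": [0, 0, 0], "jaw": 0},
    {"rot": [0, 0, 0], "translation": [0, 0, -0.01], "jaw": 0},
    {"rot": [0, 0, 0], "translation": [0, 0, -0.04], "jaw": 0},
    {"rot": [0, 0, 0], "translation": [0, 0, -0.08], "jaw": 0},
    {"rot": [0, 0, 0], "translation": [0, 0, -0.12], "jaw": 0},
    {"rot": [0, 0, 0], "translation": [0, 0, -0.16], "jaw": 0},
    {"rot": [0, 0, 0], "translation": [0, 0, -0.2], "jaw": 0},
  ],
)

```text
time: 7.3
tcp_pos: [0.5185, -0.0375, 0.2293]
tcp_rot: [3.141, 0.001, 2.698]
contact_force: [1.7, -0.9, -0.4]
grip_width: 0.0856
grip_force: 0.0
```

```bash
python3 - <<'E'
from h import *
o=get_obs();print(o['tcp_pos'],o['tcp_rot'])
b=snap('top')
s=snap('scene');cv2.imwrite('pics/s3.png',cv2.resize(np.hstack([s['img'][190:300,220:350],b['img'][150:260,230:360]]),(780,330))[:,:,::-1])
E
```

```text
[ 0.51852781 -0.03752438  0.22926065] [3.14134250e+00 6.53374866e-04 2.69780669e+00]
```

View pics/s3.png

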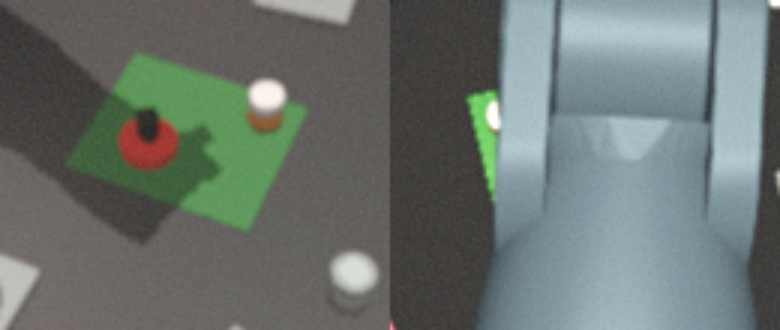

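The cap stands knob up on the mat and is clear of the jar. Next I measure the open bore.

Call:
servo_tool(
  motion=[
    {"rot": [0, 0, 0], "translation": [-0.079, -0.246, 0], "jaw": 0},
    {"rot": [0, 0, 0], "translation": [-0.079, -0.246, 0], "jaw": 0},
    {"rot": [0, 0, 0], "translation": [-0.079, -0.246, 0], "jaw": 0},
    {"rot": [0, 0, 0], "translation": [-0.079, -0.246, 0], "jaw": 0},
    {"rot": [0, 0, 0], "translation": [-0.079, -0.246, 0], "jaw": 0},
    {"rot": [0, 0, 0], "translation": [-0.079, -0.246, 0], "jaw": 0},
    {"rot": [0, 0, 0], "translation": [-0.079, -0.246, 0], "jaw": 0},
    {"rot": [0, 0, 0], "translation": [-0.079, -0.246, 0], "jaw": 0},
    {"rot": [0, 0, 0], "translation": [-0.079, -0.246, 0], "jaw": 0},
    {"rot": [0, 0, 0], "translation": [-0.079, -0.246, 0], "jaw": 0},
  ],
)

```text
time: 8.23
tcp_pos: [0.485, -0.2926, 0.2266]
tcp_rot: [3.141, -0.0, 2.698]
contact_force: [0.8, -0.3, 0.4]
grip_width: 0.0855
grip_force: 0.0
```

```bash
python3 - <<'E'
from h import *
w=snap('wrist');o=get_obs();print(o['tcp_pos'],o['tcp_rot'])
cv2.imwrite('pics/bore.png',cv2.resize(w['img'][110:270,190:360],(680,640)[:2])[:600,:,::-1])
np.savez('bore.npz',**{k:np.array(v) for k,v in w.items()},tcp=o['tcp_pos'])
print(proj(w,[[.485,-.294,.107]]))
E
```

```text
[ 0.48513966 -0.29241731  0.22660596] [3.14143004e+00 8.94540735e-05 2.69912482e+00]
[[272.46562334 195.93739919]]
```

View pics/bore.png

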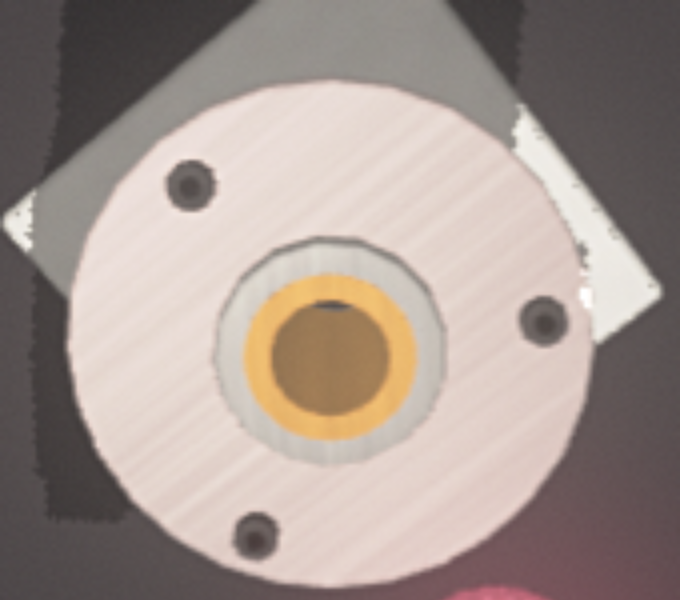

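The bore centre shows at pixel (272.1,198.9) in the wrist image and the flange centre at (272.2,192.9).

```bash
python3 - <<'E'
from h import *
w=np.load('bore.npz')
print(onz(w,272.1,198.9,.107),onz(w,272.2,192.9,.100),w['tcp'])
E
```

```text
[ 0.48711556 -0.29534172  0.107     ] [ 0.48432644 -0.29398475  0.1       ] [ 0.48513966 -0.29241731  0.22660596]
```

Call:
servo_tool(
  motion=[
    {"rot": [0, 0, 0], "translation": [0.17, 0.45, -0.05], "jaw": 0},
    {"rot": [0, 0, 0], "translation": [0.17, 0.45, -0.05], "jaw": 0},
    {"rot": [0, 0, 0], "translation": [0.17, 0.45, -0.05], "jaw": 0},
    {"rot": [0, 0, 0], "translation": [0.17, 0.45, -0.05], "jaw": 0},
    {"rot": [0, 0, 0], "translation": [0.17, 0.45, -0.05], "jaw": 0},
    {"rot": [0, 0, 0], "translation": [0.17, 0.45, -0.05], "jaw": 0},
    {"rot": [0, 0, 0], "translation": [0.17, 0.45, -0.05], "jaw": 0},
    {"rot": [0, 0, 0], "translation": [0.17, 0.45, -0.05], "jaw": 0},
    {"rot": [0, 0, 0], "translation": [0.17, 0.45, -0.05], "jaw": 0},
    {"rot": [0, 0, 0], "translation": [0.17, 0.45, -0.05], "jaw": 0},
    {"rot": [0, 0, 0], "translation": [0.17, 0.45, -0.05], "jaw": 0},
    {"rot": [0, 0, 0], "translation": [0.17, 0.45, -0.05], "jaw": 0},
  ],
)

```text
time: 9.28
tcp_pos: [0.5234, 0.1906, 0.2769]
tcp_rot: [3.141, -0.0, 2.702]
contact_force: [1.4, -0.0, -0.3]
grip_width: 0.0855
grip_force: 0.0
```

Call:
servo_tool(
  motion=[
    {"rot": [0, 0, 0], "translation": [0.025, 0.069, 0], "jaw": 0},
    {"rot": [0, 0, 0], "translation": [0.025, 0.069, 0], "jaw": 0},
    {"rot": [0, 0, 0], "translation": [0.025, 0.069, 0], "jaw": 0},
    {"rot": [0, 0, 0], "translation": [0.025, 0.069, 0], "jaw": 0},
    {"rot": [0, 0, 0], "translation": [0.025, 0.069, 0], "jaw": 0},
  ],
)

```text
time: 9.7
tcp_pos: [0.5309, 0.2593, 0.2764]
tcp_rot: [-3.141, 0.0, 2.699]
contact_force: [0.1, 1.0, -0.3]
grip_width: 0.0855
grip_force: 0.0
```

```bash
python3 - <<'E'
from h import *
w=snap('wrist','w3.png');o=get_obs();t=o['tcp_pos'];print(t,o['tcp_rot'],o['q'])
for s,ce in blobs(w,(5,120,80),(22,255,255),(150,80,400,330),60)[1]: print('orange',s,ce)
for s,ce in blobs(w,(45,80,60),(75,255,255),(150,80,400,330),10)[1]: print('green',s,ce,onz(w,*ce,.203))
print(proj(w,[[t[0],t[1],.203]]))
E
```

```text
[0.53111213 0.25863622 0.27658915] [-3.14155793e+00  1.52430380e-04  2.69828380e+00] [ 4.53245405e-01  4.11685283e-01  3.52646480e-01  1.51168948e+00
 -1.40751806e-04  8.96554252e-01]
orange [258, 175, 40, 50, 837] [277.3, 193.7]
orange [152, 254, 27, 19, 123] [167.3, 259.1]
green [274, 209, 9, 10, 66] [277.8, 213.5] [0.53185661 0.26182022 0.203     ]
green [150, 212, 53, 75, 1388] [171.0, 250.5] [0.52453739 0.18207847 0.203     ]
[[273.06388118 214.47332409]]
```

View pics/w3.png

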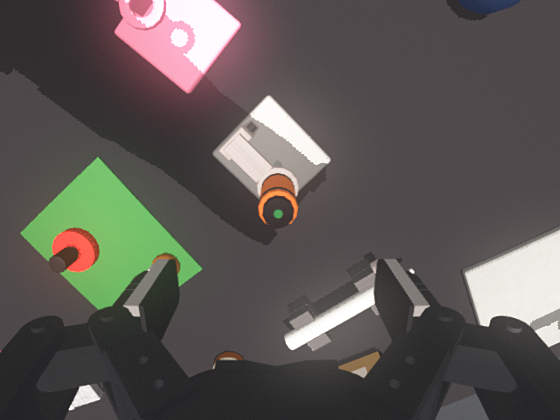

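The green button at (277.8,213.5) puts the scope axis at (0.532, 0.262), which agrees with the first estimate. I descend and grip.

Call:
servo_tool(
  motion=[
    {"rot": [0, 0, 0], "translation": [0.0007, 0.0032, 0.02], "jaw": 0},
    {"rot": [0, 0, 0], "translation": [0.0007, 0.0032, 0.055], "jaw": 0},
    {"rot": [0, 0, 0], "translation": [0.0007, 0.0032, 0.09], "jaw": 0},
    {"rot": [0, 0, 0], "translation": [0.0007, 0.0032, 0.115], "jaw": 0},
    {"rot": [0, 0, 0], "translation": [0.0007, 0.0032, 0.126], "jaw": 0},
    {"rot": [0, 0, 0], "translation": [0.0007, 0.0032, 0.126], "jaw": 0.3},
    {"rot": [0, 0, 0], "translation": [0.0007, 0.0032, 0.126], "jaw": 0.5},
    {"rot": [0, 0, 0], "translation": [0.0007, 0.0032, 0.126], "jaw": 1},
    {"rot": [0, 0, 0], "translation": [0.0007, 0.0032, 0.126], "jaw": 1},
    {"rot": [0, 0, 0], "translation": [0.0007, 0.0032, 0.126], "jaw": 1},
    {"rot": [0, 0, 0], "translation": [0.0007, 0.0032, 0.126], "jaw": 1},
    {"rot": [0, 0, 0], "translation": [0.0007, 0.0032, 0.126], "jaw": 1},
  ],
  squeeze=60,
)

```text
time: 10.75
tcp_pos: [0.5329, 0.2618, 0.1517]
tcp_rot: [3.141, 0.002, 2.698]
contact_force: [-2.6, -4.3, 9.2]
grip_width: 0.0267
grip_force: 58.3
```

Call:
servo_tool(
  motion=[
    {"rot": [0, 0, 0], "translation": [0, 0, -0.003], "jaw": 1},
    {"rot": [0, 0, 0], "translation": [0, 0, -0.008], "jaw": 1},
    {"rot": [0, 0, 0], "translation": [0, 0, -0.015], "jaw": 1},
    {"rot": [0, 0, 0], "translation": [0, 0, -0.03], "jaw": 1},
    {"rot": [0, 0, 0], "translation": [0, 0, -0.05], "jaw": 1},
    {"rot": [0, 0, 0], "translation": [0, 0, -0.075], "jaw": 1},
    {"rot": [0, 0, 0], "translation": [0, 0, -0.1], "jaw": 1},
    {"rot": [0, 0, 0], "translation": [0, 0, -0.125], "jaw": 1},
    {"rot": [0, 0, 0], "translation": [0, 0, -0.145], "jaw": 1},
    {"rot": [0, 0, 0], "translation": [0, 0, -0.155], "jaw": 1},
    {"rot": [0, 0, 0], "translation": [0, 0, -0.155], "jaw": 1},
    {"rot": [0, 0, 0], "translation": [0, 0, -0.155], "jaw": 1},
  ],
)

```text
time: 11.75
tcp_pos: [0.5326, 0.2622, 0.3056]
tcp_rot: [3.141, 0.001, 2.698]
contact_force: [0.5, -1.4, -1.9]
grip_width: 0.0266
grip_force: 59.1
```

Call:
servo_tool(
  motion=[
    {"rot": [0, 0, 0], "translation": [-0.003, -0.008, 0], "jaw": 1},
    {"rot": [0, 0, 0], "translation": [-0.009, -0.025, 0], "jaw": 1},
    {"rot": [0, 0, 0], "translation": [-0.019, -0.05, 0], "jaw": 1},
    {"rot": [0, 0, 0], "translation": [-0.03, -0.08, 0], "jaw": 1},
    {"rot": [0, 0, 0], "translation": [-0.043, -0.113, 0], "jaw": 1},
    {"rot": [0, 0, 0], "translation": [-0.055, -0.146, 0], "jaw": 1},
    {"rot": [0, 0, 0], "translation": [-0.068, -0.18, 0], "jaw": 1},
    {"rot": [0, 0, 0], "translation": [-0.081, -0.213, 0], "jaw": 1},
    {"rot": [0, 0, 0], "translation": [-0.093, -0.246, 0], "jaw": 1},
    {"rot": [0, 0, 0], "translation": [-0.106, -0.28, 0], "jaw": 1},
    {"rot": [0, 0, 0], "translation": [-0.119, -0.313, 0], "jaw": 1},
    {"rot": [0, 0, 0], "translation": [-0.131, -0.346, 0], "jaw": 1},
  ],
)

```text
time: 12.75
tcp_pos: [0.5007, -0.1088, 0.3044]
tcp_rot: [-3.141, -0.001, 2.698]
contact_force: [1.4, -1.1, -2.1]
grip_width: 0.0267
grip_force: 59.2
```

Call:
servo_tool(
  motion=[
    {"rot": [0, 0, 0], "translation": [-0.013, -0.033, 0], "jaw": 1},
    {"rot": [0, 0, 0], "translation": [-0.025, -0.066, 0], "jaw": 1},
    {"rot": [0, 0, 0], "translation": [-0.037, -0.098, 0], "jaw": 1},
    {"rot": [0, 0, 0], "translation": [-0.048, -0.126, 0], "jaw": 1},
    {"rot": [0, 0, 0], "translation": [-0.057, -0.151, 0], "jaw": 1},
    {"rot": [0, 0, 0], "translation": [-0.064, -0.168, 0], "jaw": 1},
    {"rot": [0, 0, 0], "translation": [-0.067, -0.177, 0], "jaw": 1},
    {"rot": [0, 0, 0], "translation": [-0.067, -0.177, 0], "jaw": 1},
    {"rot": [0, 0, 0], "translation": [-0.067, -0.177, 0.02], "jaw": 1},
    {"rot": [0, 0, 0], "translation": [-0.067, -0.177, 0.04], "jaw": 1},
    {"rot": [0, 0, 0], "translation": [-0.067, -0.177, 0.048], "jaw": 1},
    {"rot": [0, 0, 0], "translation": [-0.067, -0.177, 0.048], "jaw": 1},
  ],
)

```text
time: 13.75
tcp_pos: [0.4856, -0.294, 0.2555]
tcp_rot: [3.141, -0.003, 2.699]
contact_force: [-0.7, 0.3, -1.9]
grip_width: 0.0273
grip_force: 59.2
```

Call:
servo_tool(
  motion=[
    {"rot": [0, 0, 0], "translation": [0, 0, 0], "jaw": 1},
    {"rot": [0, 0, 0], "translation": [0, 0, 0], "jaw": 1},
  ],
)

```text
time: 13.92
tcp_pos: [0.4869, -0.2951, 0.2584]
tcp_rot: [-3.141, 0.001, 2.698]
contact_force: [1.0, -0.1, -1.7]
grip_width: 0.0269
grip_force: 59.2
```

```bash
python3 - <<'E'
from h import *
w=snap('wrist');a=snap('scene');o=get_obs();t=o['tcp_pos'];print(t,o['tcp_rot'])
for n,c in(('w',w),('s',a)): np.savez(n+'h.npz',**{k:np.array(v) for k,v in c.items()})
print(proj(w,[[.4871,-.2953,.107],[t[0],t[1],t[2]-.1307]]),proj(a,[[.487,-.295,.107]]))
A=cv2.resize(w['img'][130:280,210:340],(520,600));B=cv2.resize(a['img'][230:330,174:220],(276,600))
cv2.imwrite('pics/h.png',np.hstack([A,B])[:,:,::-1])
E
```

```text
[ 0.48703781 -0.29541084  0.25839821] [-3.14142692e+00  1.54255347e-03  2.69805842e+00]
[[274.12982902 185.61382518]
 [273.87953246 191.67427087]] [[196.29303645 269.54374782]]
```

View pics/h.png

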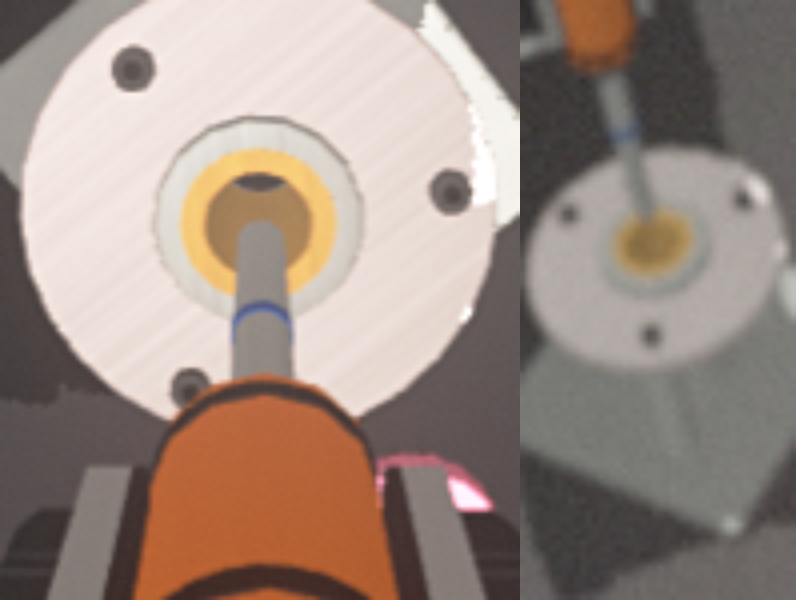

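In the wrist picture the tip centre is at (274.9,190.6) and the bore at (274.2,185.7). In the scene picture the tip is at about (195.2,265.5) and the bore at (196.1,270.2).

```bash
python3 - <<'E'
from h import *
w=np.load('wh.npz');a=np.load('sh.npz')
z=.2584+.0133-.144
D=lambda c,t,b:onz(c,*t,z)-onz(c,*b,.107)
M=np.array([[-.903,.429],[.429,.903]])
for c,t,b,n in((w,(274.9,190.6),(274.2,185.7),'wrist'),(a,(195.2,265.5),(196.1,270.2),'scene')):
    d=D(c,t,b);print(n,'tip-bore world',d.round(4),'tool',(M@d[:2]).round(4),onz(c,*t,z),onz(c,*b,.107))
# tube axis in wrist: band
print(proj(w,[[.487,-.2954,z],[.487,-.2954,z+.06],[.487,-.2954,z+.1]]))
E
```

```text
wrist tip-bore world [-0.0006  0.001   0.0207] tool [0.001  0.0007] [ 0.48656499 -0.29423916  0.1277    ] [ 0.48719878 -0.29527758  0.107     ]
scene tip-bore world [0.0006 0.0007 0.0207] tool [-0.0002  0.0009] [ 0.48861545 -0.29600671  0.1277    ] [ 0.48805549 -0.29674154  0.107     ]
[[273.87171549 191.63007722]
 [273.44818375 215.23629953]
 [273.02428694 238.96920367]]
```

Call:
servo_tool(
  motion=[
    {"rot": [0, 0, 0], "translation": [-0.0004, -0.0008, 0], "jaw": 1},
    {"rot": [0, 0, 0], "translation": [-0.0004, -0.0008, 0.002], "jaw": 1},
    {"rot": [0, 0, 0], "translation": [-0.0004, -0.0008, 0.005], "jaw": 1},
    {"rot": [0, 0, 0], "translation": [-0.0004, -0.0008, 0.009], "jaw": 1},
    {"rot": [0, 0, 0], "translation": [-0.0004, -0.0008, 0.013], "jaw": 1},
    {"rot": [0, 0, 0], "translation": [-0.0004, -0.0008, 0.017], "jaw": 1},
    {"rot": [0, 0, 0], "translation": [-0.0004, -0.0008, 0.021], "jaw": 1},
    {"rot": [0, 0, 0], "translation": [-0.0004, -0.0008, 0.025], "jaw": 1},
    {"rot": [0, 0, 0], "translation": [-0.0004, -0.0008, 0.029], "jaw": 1},
    {"rot": [0, 0, 0], "translation": [-0.0004, -0.0008, 0.033], "jaw": 1},
    {"rot": [0, 0, 0], "translation": [-0.0004, -0.0008, 0.037], "jaw": 1},
    {"rot": [0, 0, 0], "translation": [-0.0004, -0.0008, 0.04], "jaw": 1},
  ],
)

```text
time: 15.02
tcp_pos: [0.4866, -0.2962, 0.2168]
tcp_rot: [3.142, -0.0, 2.698]
contact_force: [1.0, 0.0, -1.8]
grip_width: 0.0269
grip_force: 59.2
```

Call:
servo_tool(
  motion=[
    {"rot": [0, 0, 0], "translation": [0, 0, 0.004], "jaw": 1},
    {"rot": [0, 0, 0], "translation": [0, 0, 0.008], "jaw": 1},
    {"rot": [0, 0, 0], "translation": [0, 0, 0.013], "jaw": 1},
    {"rot": [0, 0, 0], "translation": [0, 0, 0.018], "jaw": 1},
    {"rot": [0, 0, 0], "translation": [0, 0, 0.023], "jaw": 1},
    {"rot": [0, 0, 0], "translation": [0, 0, 0.028], "jaw": 1},
    {"rot": [0, 0, 0], "translation": [0, 0, 0.032], "jaw": 1},
    {"rot": [0, 0, 0], "translation": [0, 0, 0.036], "jaw": 1},
    {"rot": [0, 0, 0], "translation": [0, 0, 0.039], "jaw": 1},
    {"rot": [0, 0, 0], "translation": [0, 0, 0.0405], "jaw": 1},
    {"rot": [0, 0, 0], "translation": [0, 0, 0.0405], "jaw": 1},
    {"rot": [0, 0, 0], "translation": [0, 0, 0.0405], "jaw": 1},
  ],
)

```text
time: 16.02
tcp_pos: [0.4867, -0.2963, 0.1769]
tcp_rot: [-3.142, 0.0, 2.698]
contact_force: [0.0, -0.4, -0.5]
grip_width: 0.0267
grip_force: 59.2
```

```bash
python3 - <<'E'
from h import *
w=snap('wrist');a=snap('scene');o=get_obs();t=o['tcp_pos'];print(t,o['tcp_rot'],o['contact_force'],o['qd'].round(4))
for n,c in(('w',w),('s',a)): np.savez(n+'f.npz',**{k:np.array(v) for k,v in c.items()})
A=cv2.resize(w['img'][130:280,210:340],(520,600));B=cv2.resize(a['img'][230:330,174:220],(276,600))
cv2.imwrite('pics/f.png',np.hstack([A,B])[:,:,::-1])
E
```

```text
[ 0.48675542 -0.29636302  0.17705287] [-3.14152255e+00  4.16262425e-04  2.69777437e+00] [ 0.44897503 -0.46974149 -2.38098809] [ 0.0013 -0.0005  0.0011  0.0017  0.0001  0.0005]
```

View pics/f.png

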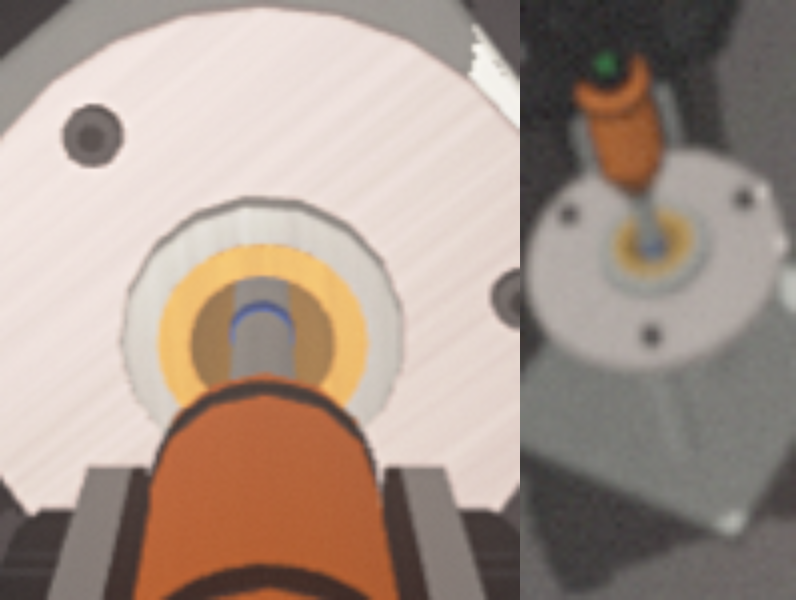

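Both views show the blue band level with the rim and centred in the bore. In the wrist crop the tube is at u≈262.5 and the bore at 262. In the scene crop they are at (653,243) and (653,242).

```bash
python3 -c "
from bench import workorder
print(workorder.hand_in())"
```

```text
the job is handed in; nothing more can be done
None
```

I handed the job in at about 16 s: the cap is on the mat, knob up. The borescope is held in the bore with its tip about 60.6 mm below the mouth, centred to about 1 mm by the cameras. The hand-in returned no verdict.

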